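# Count off a row of glass beakers and slide the row marker

## Robot

A 7-joint arm with a two-finger parallel gripper is mounted at the origin on the work surface. World frame = base frame: x ahead of the robot, y to its left, z up, the work surface at z = 0. Lengths are in m, angles in rad, forces in N, time in s.
With the tool pointing down it reaches from about 0.4 to 0.875 m from the base axis. Payload 19.3 kg.
Tool frame: the origin (TCP) lies between the finger pads; the fingertips stand 17 mm ahead of it and the grasp point (between the pads) lies 2 mm behind it; z points along the fingers, x is the direction in which the jaws open and shut, and the axes are right-handed (so a half turn about z gives the same grasp; the last joint's range is limited). The gripper opens to 85 mm and grips with 20 to 120 N. Pads are 22 mm wide; open, the fingers measure 114 mm over their backs; the gripper's body (76 mm by 85 mm) begins 54 mm behind the grasp point. The pads swing forward as they close: fully open they stand 13 mm farther back than shut.
Start: joints at [-1.361, 0.521, -0.036, 1.599, 0.021, 1.021, -0.113], TCP at [0.173, 0.601, 0.248] pointing down, gripper open.
Joint ranges: [-2.91, 2.91], [-0.3, 2.13], [-1.5, 1.42], [0.17, 2.43], [-1.26, 4.41], [0.16, 1.93], [-2.52, 2.52]. Speed limits (rad/s): [1.89, 1.89, 2.39, 2.39, 3.01, 3.01, 3.01].

## Interface

Orientations are given as [roll, pitch, yaw] about the fixed x, y, z axes, in that order (R = Rz(yaw) Ry(pitch) Rx(roll)).
In Python, from workcell import bot gives the robot as it stands. The module is installed in compiled form; this text tells all that it offers.
- The arm moves only by the tool arm_command, never from a script. Its argument "targets" is a list of rows, each a list of 6 numbers: the shift along the tool's x, y, z in mm, then the turn, a rotation vector about the tool's x, y, z in degrees. In form: [[x, y, z, wx, wy, wz], ...]. A call has 1 to 8 rows; each row shifts and turns the pose as measured when the row begins, along the tool's axes as they then stand; what a row does not reach is not made up. A row lasts 1/10 s, in which the tool goes at most 50 mm and 8.59 degrees, less where a joint would pass 70% of its speed; a pose out of reach is approached as far as the arm can. A call is refused whole if a number of a shift passes 50 or a number of a turn 8.59, either way. A call with a gripper value outside its range is refused whole. "grip" is the opening in per cent of the stroke, from 0 (shut) to 100 (fully open), set as the call begins (left out, the last holds). The fingers move at their own pace and stop on an object; "grip_force" is the grip in N (left out, the last holds). Time passes only in rows, so rows that do not move let the fingers close. It gives the time, the measured TCP pose, the force and the opening at its end, in the units of the state.
- bot.observe(): the state, without advancing time (a new reading comes with each control period).
- bot.grab_frame(name): name is "scene" or "top"; returns a dict with "color" (400x640x3 uint8, red, green, blue), "depth" (400x640 float32, m along the optical axis (not along the pixel's ray), 0 where there is no reading), "fov_y" (degrees; the focal length in pixels is half the picture's height over the tangent of half this angle, whatever the lens; pixels are square), "cx", "cy" (the principal point, pixels), "R" (3x3) and "t" (3): a world point X has camera coordinates R X + t. Camera axes: x right, y down, z forward; pixel columns grow to the right and rows downward; lengths in m; the calibration is good to about 2 mm. A picture is of the moment at which its call begins.
- bot.job_done(): hands the job in, once; it reports no verdict.
The state is a dict: "clock": time; "qpos": joint angles; "qd": joint speeds; "joint_efforts": joint torques, N m; "position": TCP position; "tool_rot": TCP orientation; "force": force on the tool from outside, world axes, zero at the start; "moment": the same for the moment, N m; "grip_width": finger opening in m.
Only numpy, scipy, OpenCV 4.12 (cv2) and the standard library are available. Lean on these libraries where they do the work, as an engineer would, in place of code of your own. Each camera call takes 0.05 s, during which the arm holds its last target. There are 200 camera calls.

## Task

Count off the row of four upturned glass beakers for the stock check: starting with the beaker next to the slim measuring cylinder and going along the row, hold the closed fingertips about 15 mm above the middle of each beaker's base for about a second, touching no beaker. Then push the grey row marker along its rail, away from the robot, right up to the far stop to show that the row is counted, and draw back. Do not pick up or shift the glassware or anything else on the table.

Things in the scene. Friction and masses are not known exactly. Their poses are not given: they have to be found in the camera images.
- beaker_tall_base (a point): middle of the upper face (the closed base) of the tall narrow clear-glass beaker, which stands mouth down, loose, on the shelf section: 120 mm high, 54 mm across (60 mm at the rim, below). z up. Any of the four beakers may stand at any of the four places
- beaker_wide_base (a point): middle of the upper face (the closed base) of the wide clear-glass beaker, which stands mouth down, loose, on the shelf section: 95 mm high, 68 mm across (74 mm at the rim, below). z up. Any of the four beakers may stand at any of the four places
- beaker_mid_base (a point): middle of the upper face (the closed base) of the medium clear-glass beaker, which stands mouth down, loose, on the shelf section: 82 mm high, 60 mm across (66 mm at the rim, below). z up. Any of the four beakers may stand at any of the four places
- beaker_low_base (a point): middle of the upper face (the closed base) of the low small clear-glass beaker, which stands mouth down, loose, on the shelf section: 68 mm high, 52 mm across (58 mm at the rim, below). z up. Any of the four beakers may stand at any of the four places
- place1 (a point): place 1 of 4 in the row, on the top face of the fixed low shelf section (white, slotted edge, black mat on top; 120 x 500 x 30 mm, top face 30 mm above the table): a point on its long middle line, places 88 mm apart, place 1 to place 4 along the section's +y. One beaker stands within about 10 mm of each place
- place2 (a point): place 2 of 4 in the row, on the top face of the fixed low shelf section (white, slotted edge, black mat on top; 120 x 500 x 30 mm, top face 30 mm above the table): a point on its long middle line, places 88 mm apart, place 1 to place 4 along the section's +y. One beaker stands within about 10 mm of each place
- place3 (a point): place 3 of 4 in the row, on the top face of the fixed low shelf section (white, slotted edge, black mat on top; 120 x 500 x 30 mm, top face 30 mm above the table): a point on its long middle line, places 88 mm apart, place 1 to place 4 along the section's +y. One beaker stands within about 10 mm of each place
- place4 (a point): place 4 of 4 in the row, on the top face of the fixed low shelf section (white, slotted edge, black mat on top; 120 x 500 x 30 mm, top face 30 mm above the table): a point on its long middle line, places 88 mm apart, place 1 to place 4 along the section's +y. One beaker stands within about 10 mm of each place
- cylinder: slim glass measuring cylinder, 150 mm high, tube 18 mm across on a round foot 48 mm across; origin under the foot, z up. It stands on the shelf section beyond one end of the row, about 85 mm from the end beaker: beyond place 1 or beyond place 4. That end is where the count starts
- jar: squat glass jar with a black screw cap, 70 mm high, 44 mm across, origin under it; it stands beyond the other end of the row, about 85 mm from the end beaker
- marker_top (a point): middle of the top face of the row marker: a grey plastic block 30 mm long (along x of the point, its sliding direction), 40 mm wide and 22 mm high, which slides on a fixed aluminium rail; its top is 34 mm and its underside 12 mm above the table. The point's +x points to the far stop, roughly away from the robot (within 0.4 rad of world +x)
- marker (a joint): how far the row marker has been slid along its rail towards the far stop, m: 0 at the near end (starts at 0 to 0.02), 0.080 against the stop. About 2 N of friction; it stays where it is left
- rail: fixed aluminium rail of the row marker, on the table to the right of the row: 150 x 44 mm, its top 10 mm above the table, with a stop 26 mm high, 12 mm long at the +x end and none at the other end; origin under its middle, x along it. At joint 0 the marker's middle is 40 mm towards -x of the origin, at 0.080 it is 40 mm towards +x
- flask_a: bystander: glass volumetric flask 138 mm high, 62 mm across; origin under it
- flask_b: bystander: smaller glass flask 117 mm high, 53 mm across; origin under it
- tape: bystander: cardboard ring (empty tape core) lying flat, 90 mm across, 24 mm high; origin under its middle
Things that resemble listed ones, but are neither listed nor needed, are in the scene too. Leave any yellow look-alike of the part that bears beaker_mid_base alone.

How it is judged:
By the outcome, as a careful person would: the job done as asked, in the order asked, and still so for the second after the job is handed in, with the robot touching nothing.
It also fails if it takes over 61 s, if anything falls off the work surface, if the arm or the gripper's body presses on something with over 40 N, if the wrist force passes 120 N, or if a joint passes its speed limit or range.

## Working session

There is one attempt and no reset: what is moved stays moved. The work goes in short steps, Python scripts to look and compute and a tool call to move; the robot and the scene stay as the last step left them, time stands still between calls to the robot, and variables do not carry over. Pictures are saved under pics/ and viewed, about 8 in all and at most 12, crops included, and the job is handed in when it is done.

Besides the shell and the picture viewer there is one more tool, called after "Call:" as name([rows], argument=value, ...), one row to a line, values as JSON. arm_command: Moves the arm, as the interface text tells. Its arguments: {"type":"object","properties":{"targets":{"type":"array"},"grip":{"type":"number"},"grip_force":{"type":"number"}},"required":["targets"]}

```bash
mkdir -p pics
cat > h.py <<'E'
import numpy as np, cv2
from workcell import bot
def grab(n):
    f=bot.grab_frame(n); f['f']=200/np.tan(np.radians(f['fov_y'])/2); f['R']=np.array(f['R']); f['t']=np.array(f['t']); return f
def ray(f,u,v):
    d=f['R'].T@np.array([(u-f['cx'])/f['f'],(v-f['cy'])/f['f'],1]); return -f['R'].T@f['t'],d
def onz(f,u,v,z):
    o,d=ray(f,u,v); return o+d*(z-o[2])/d[2]
def proj(f,X):
    c=f['R']@np.array(X)+f['t']; return c[:2]/c[2]*f['f']+[f['cx'],f['cy']]
E
python3 - <<'E'
from h import *
import pickle
for n in('scene','top'):
    f=grab(n); pickle.dump(f,open(n+'.pkl','wb')); cv2.imwrite(f'pics/{n}.png',f['color'][:,:,::-1]); print(n,f['f'],f['cx'],f['cy'],-f['R'].T@f['t'],f['R'].round(3).tolist())
s=bot.observe(); print(s['clock'],s['position'],s['tool_rot'],s['force'],s['grip_width'])
E
```

```text
scene 459.1367575570342 329.8726922650481 200.96675274190082 [1.13299195 0.61600591 1.00276249] [[-0.716, 0.698, -0.01], [0.5, 0.502, -0.706], [-0.488, -0.51, -0.708]]
top 455.9540381813194 316.3495545918393 197.9821963296872 [ 0.35072617 -0.00821905  1.2027672 ] [[0.02, -0.999, 0.029], [-0.984, -0.024, -0.176], [0.177, -0.025, -0.984]]
0.1 [0.17254175 0.60040234 0.24778355] [3.14152975e+00 1.03035009e-03 1.29100761e+00] [-0.42138241 -0.40676315 -0.55239184] 0.08542371277089343
```

View pics/scene.png

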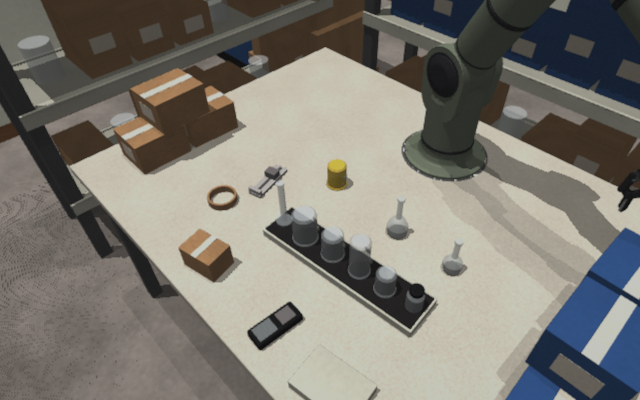

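View pics/top.png

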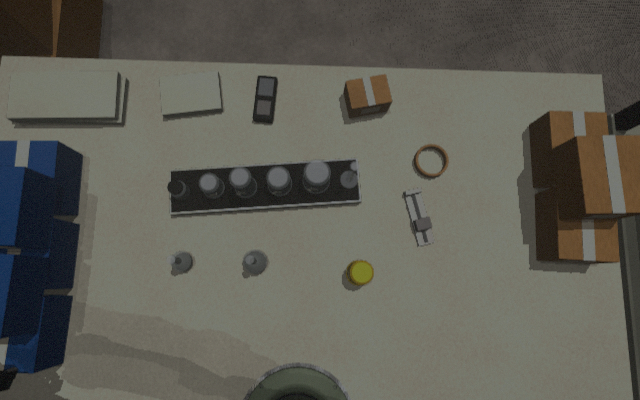

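Top view: cylinder at about (350,178), then beakers at (317,174) wide, (278,180), (240,180), (210,184), and the jar at (176,188). The grey marker on its rail is at (423,224). Look-alikes: yellow beaker (361,272), flasks (181,261) and (255,261), and the black meter (265,98), which resembles neither. The count therefore starts at (317,174) and goes towards +y.

Run:
```python
from h import *
import pickle
F={n:pickle.load(open(n+'.pkl','rb')) for n in('scene','top')}
f=F['top'];k=3.8
a=cv2.resize(f['color'][150:222,160:370],None,fx=k,fy=k,interpolation=cv2.INTER_CUBIC)
b=cv2.resize(F['scene']['color'][175:330,255:440],None,fx=2,fy=2,interpolation=cv2.INTER_CUBIC)
c=cv2.resize(f['color'][180:255,395:440],None,fx=4,fy=4,interpolation=cv2.INTER_CUBIC)
im=np.zeros((273+310,800,3),np.uint8); im[:a.shape[0],:a.shape[1]]=a[:273,:800]; im[273:273+310,:370]=b; im[273:573,400:580]=c
cv2.imwrite('pics/c1.png',im[:,:,::-1])
# shelf mask in top: dark mat
for n,(x0,x1,y0,y1) in dict(top=(160,370,150,222),scene=(255,440,200,330)).items():
    g=F[n]['color'].max(2)[y0:y1,x0:x1]
    m=(g<45).astype(np.uint8); m=cv2.morphologyEx(m,cv2.MORPH_CLOSE,np.ones((3,3)))
    c=max(cv2.findContours(m,0,2)[0],key=cv2.contourArea); r=cv2.boxPoints(cv2.minAreaRect(c))+[x0,y0]
    print(n,r.round(1).tolist(),[onz(F[n],u,v,.03)[:2].round(3).tolist() for u,v in r])
# top-disc contours
g=cv2.cvtColor(f['color'],cv2.COLOR_RGB2GRAY)
for n,pts in dict(top=[(317,172),(278,177),(239,176),(209,181)],scene=[(306,215),(334,234),(362,243),(386,273)]).items():
    g=cv2.cvtColor(F[n]['color'],cv2.COLOR_RGB2GRAY)
    print(n,[ (int(g[v,u]),F[n]['color'][v,u].tolist(),round(float(F[n]['depth'][v,u]),3)) for u,v in pts])
    for u,v in pts: print(g[v-16:v+20:2,u].tolist(), g[v,u-18:u+19:2].tolist())
```

```text
Traceback (most recent call last):
ValueError: could not broadcast input array from shape (273,798,3) into shape (274,798,3)
```

```bash
cat > m.py <<'E'
from h import *
import pickle
F={n:pickle.load(open(n+'.pkl','rb')) for n in('scene','top')}
f=F['top']
a=cv2.resize(f['color'][150:222,160:370],(798,274),interpolation=cv2.INTER_CUBIC)
b=cv2.resize(F['scene']['color'][175:330,255:440],None,fx=2,fy=2,interpolation=cv2.INTER_CUBIC)
c=cv2.resize(f['color'][180:255,395:440],None,fx=4,fy=4,interpolation=cv2.INTER_CUBIC)
im=np.zeros((584,800,3),np.uint8); im[:274,:798]=a; im[274:584,:370]=b; im[274:574,400:580]=c
cv2.imwrite('pics/c1.png',im[:,:,::-1])
for n,(x0,x1,y0,y1) in dict(top=(160,370,150,222),scene=(255,440,200,330)).items():
    g=F[n]['color'].max(2)[y0:y1,x0:x1]
    m=(g<45).astype(np.uint8); m=cv2.morphologyEx(m,cv2.MORPH_CLOSE,np.ones((3,3)))
    c=max(cv2.findContours(m,0,2)[0],key=cv2.contourArea); r=cv2.boxPoints(cv2.minAreaRect(c))+[x0,y0]
    print(n,r.round(1).tolist(),[onz(F[n],u,v,.03)[:2].round(3).tolist() for u,v in r])
for n,pts in dict(top=[(317,172),(278,177),(239,176),(209,181)],scene=[(306,215),(334,234),(362,243),(386,273)]).items():
    g=cv2.cvtColor(F[n]['color'],cv2.COLOR_RGB2GRAY)
    print(n,[ (int(g[v,u]),F[n]['color'][v,u].tolist(),round(float(F[n]['depth'][v,u]),3)) for u,v in pts])
    for u,v in pts: print(g[v-16:v+20:2,u].tolist(), g[v,u-18:u+19:2].tolist())
E
python3 m.py
```

```text
top [[166.9, 171.7], [355.6, 159.8], [358.2, 199.4], [169.4, 211.4]] [[0.622, 0.355], [0.667, -0.14], [0.56, -0.147], [0.517, 0.34]]
scene [[266.5, 228.8], [290.1, 194.8], [434.9, 295.4], [411.3, 329.3]] [[0.667, -0.132], [0.529, -0.189], [0.508, 0.335], [0.623, 0.352]]
top [(101, [100, 102, 102], 1.106), (99, [98, 99, 104], 1.118), (101, [100, 101, 103], 1.075), (104, [103, 104, 106], 1.124)]
[116, 116, 113, 109, 104, 105, 100, 102, 101, 103, 100, 100, 105, 89, 56, 38, 40, 48] [34, 32, 46, 78, 101, 102, 101, 103, 103, 101, 102, 102, 101, 101, 99, 63, 36, 35, 38]
[117, 118, 34, 82, 101, 103, 100, 103, 99, 101, 102, 100, 96, 66, 47, 44, 41, 43] [35, 36, 32, 53, 81, 101, 101, 100, 101, 99, 100, 98, 100, 100, 66, 60, 32, 27, 35]
[118, 116, 107, 105, 85, 101, 103, 100, 101, 101, 102, 102, 95, 60, 47, 32, 49, 64] [35, 36, 35, 33, 63, 96, 104, 101, 102, 101, 103, 104, 103, 100, 68, 51, 32, 27, 36]
[121, 112, 56, 37, 67, 98, 103, 102, 104, 100, 102, 100, 90, 54, 44, 41, 42, 33] [35, 34, 37, 31, 66, 103, 104, 103, 99, 104, 100, 101, 96, 60, 45, 45, 35, 30, 34]
scene [(192, [189, 193, 191], 1.201), (179, [176, 180, 181], 1.175), (194, [192, 195, 194], 1.102), (168, [164, 170, 170], 1.104)]
[197, 197, 198, 195, 195, 194, 195, 193, 192, 169, 163, 115, 104, 57, 56, 52, 51, 51] [121, 89, 112, 160, 165, 164, 164, 164, 178, 192, 194, 195, 195, 174, 158, 195, 197, 197, 194]
[196, 195, 195, 193, 196, 195, 194, 193, 179, 163, 164, 142, 103, 70, 53, 52, 52, 52] [50, 47, 25, 108, 156, 163, 164, 164, 166, 179, 192, 189, 192, 173, 188, 195, 196, 196, 193]
[192, 193, 193, 192, 195, 194, 192, 194, 194, 194, 190, 175, 128, 65, 60, 60, 58, 56] [61, 34, 131, 166, 185, 194, 194, 195, 195, 194, 193, 193, 191, 161, 185, 191, 193, 193, 193]
[195, 194, 193, 194, 190, 182, 167, 168, 168, 164, 165, 131, 99, 67, 54, 54, 52, 53] [70, 45, 26, 22, 88, 119, 163, 165, 164, 168, 171, 171, 171, 160, 157, 193, 198, 197, 199]
```

View pics/c1.png

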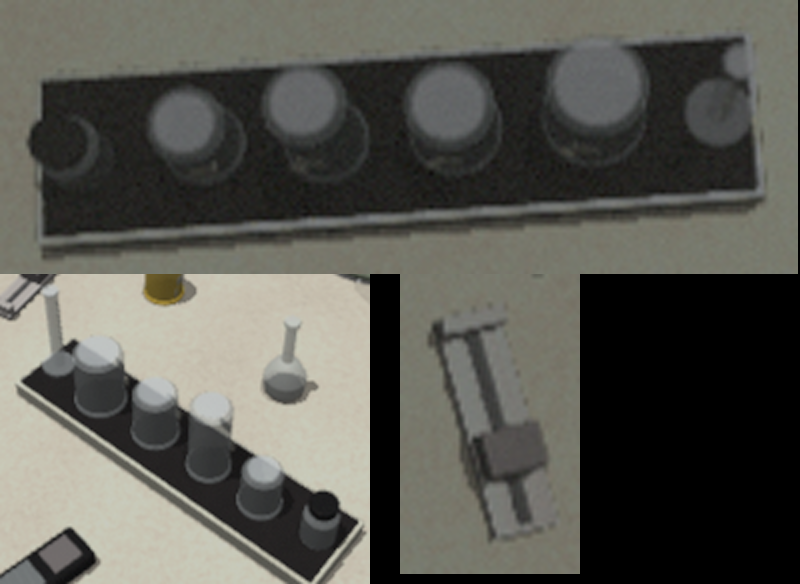

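Order from the cylinder: wide, mid, tall, low. The disc centres and the marker on its rail are clear. Next I'll compute the positions.

```bash
cat > m2.py <<'E'
from h import *
import pickle
F={n:pickle.load(open(n+'.pkl','rb')) for n in('scene','top')}
f=F['top']; g=cv2.GaussianBlur(cv2.cvtColor(f['color'],cv2.COLOR_RGB2GRAY),(3,3),0)
H=dict(wide=.125,mid=.112,tall=.150,low=.098); D=dict(wide=.068,mid=.06,tall=.054,low=.052)
seed=dict(wide=(317.4,172.4),mid=(278.2,176.8),tall=(240,177.6),low=(208.9,182.1))
for n,(u,v) in seed.items():
    r=D[n]/2*f['f']/1.09; m=((g>78)&(g<112)).astype(np.uint8)
    k=np.zeros_like(m); cv2.circle(k,(round(u),round(v)),round(r+1),1,-1); m&=k
    (x,y),rr=cv2.minEnclosingCircle(np.argwhere(m)[:,::-1].astype(np.float32)); M=cv2.moments(m,True)
    cu,cv=M['m10']/M['m00'],M['m01']/M['m00']
    P=onz(f,u,v,H[n]); Q=onz(f,cu,cv,H[n])
    o,d=ray(f,u,v); Z=f['depth'][round(v)-3:round(v)+4,round(u)-3:round(u)+4]; Z=np.median(Z[Z>0])
    print(n,P.round(4),Q.round(4),'r',round(rr,1),round(r,1),'depthpt',(o+d*Z).round(3),'scene px',proj(F['scene'],Q).round(1))
mk=onz(f,423.75,223.5,.034); far=onz(f,413.75,192,.026); near=onz(f,425.75,245.25,.01)
print('marker',mk,'stop',far,'near',near); d=far-near; print('yaw',np.arctan2(d[1],d[0]),np.hypot(d[0],d[1]))
for n,p in [('marker',mk),('stop',far),('near',near)]: print(n,proj(F['scene'],p))
# rail edges in top: bright pixels rect
col=f['color'].astype(int); s=g[180:255,395:440]; 
m=(s>128).astype(np.uint8); 
for c in cv2.findContours(m,0,2)[0]:
    if cv2.contourArea(c)>15: print('bright',(cv2.boxPoints(cv2.minAreaRect(c))+[395,180]).round(1).tolist())
sat=col[180:255,395:440]; d=(sat[:,:,0]-sat[:,:,2]); 
m=((np.abs(d)<12)&(s<100)&(s>60)).astype(np.uint8); m=cv2.morphologyEx(m,cv2.MORPH_OPEN,np.ones((5,5)))
for c in cv2.findContours(m,0,2)[0]: print('grey',cv2.contourArea(c),(np.array(cv2.minAreaRect(c)[0])+[395,180]).round(1),cv2.minAreaRect(c)[1:])
b=F['scene']['color'][155:205,240:300]; b=cv2.resize(b,None,fx=7,fy=7,interpolation=cv2.INTER_CUBIC)
o=[240,155]
for p,c in((mk,(255,0,0)),(far,(0,255,0)),(near,(0,0,255))): cv2.circle(b,tuple(int(t) for t in (proj(F['scene'],p)-o)*7),4,c,-1)
t=cv2.resize(F['scene']['color'][195:305,275:400],None,fx=3,fy=3); 
for n,(u,v) in seed.items():
    q=proj(F['scene'],onz(f,u,v,H[n])); cv2.circle(t,tuple(int(z) for z in (q-[275,195])*3),2,(255,0,0),-1)
im=np.zeros((350,800,3),np.uint8); im[:350,:420]=b; im[:330,425:800]=t; cv2.imwrite('pics/c2.png',im[:,:,::-1])
E
python3 m2.py
```

```text
wide [ 0.6077 -0.0365  0.125 ] [ 0.612  -0.0351  0.125 ] r 13.1 14.2 depthpt [ 0.607 -0.036  0.126] scene px [302.  213.5]
mid [0.5972 0.0588 0.112 ] [0.5983 0.0605 0.112 ] r 11.6 12.5 depthpt [0.597 0.059 0.113] scene px [331.2 233.5]
tall [0.5843 0.1461 0.15  ] [0.5886 0.1481 0.15  ] r 9.4 11.3 depthpt [0.584 0.146 0.151] scene px [359.3 240.5]
low [0.5825 0.2294 0.098 ] [0.5835 0.2322 0.098 ] r 8.2 10.9 depthpt [0.583 0.229 0.098] scene px [385.5 272.4]
marker [ 0.50049469 -0.31775973  0.034     ] stop [ 0.58479555 -0.29509854  0.026     ] near [ 0.44615006 -0.32813227  0.01      ]
yaw 0.23389947679189968 0.1425264926328648
marker [270.53214188 169.63927433]
stop [254.25140087 187.66827658]
near [282.06722907 165.99276711]
grey 156.0 [423.5 223. ] ((12.0, 15.0), 90.0)
```

View pics/c2.png

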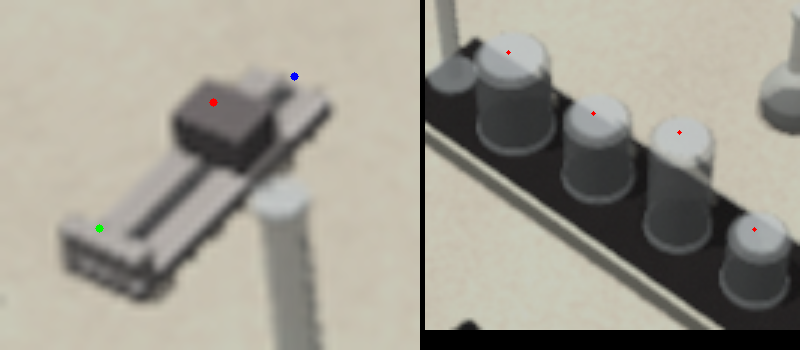

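The triangulation and depth agree to a few mm. Next I close the gripper and turn the jaws along the rail (yaw 0.234, 60.6° about tool z), clear of everything.

Call:
arm_command([
  [0, 0, -2, 0, 0, 7.6],
  [0, 0, -2, 0, 0, 7.6],
  [0, 0, -2, 0, 0, 7.6],
  [0, 0, -2, 0, 0, 7.6],
  [0, 0, -2, 0, 0, 7.6],
  [0, 0, -2, 0, 0, 7.6],
  [0, 0, -2, 0, 0, 7.6],
  [0, 0, -2, 0, 0, 7.6],
], grip=0)

```text
clock: 0.9
position: [0.1724, 0.5988, 0.2614]
tool_rot: [3.135, 0.003, 0.19]
force: [0.7, 0.1, -0.4]
grip_width: 0.0001
```

```bash
cat > go.py <<'E'
import sys
from h import *
from scipy.spatial.transform import Rotation as Ro
def delta(x,y,z,yaw=.234):
    s=bot.observe(); R=Ro.from_euler('xyz',s['tool_rot']); D=Ro.from_euler('xyz',[np.pi,0,yaw])
    print('t',round(s['clock'],2),'pos',np.round(s['position'],4),'F',np.round(s['force'],1),'grip',round(s['grip_width'],4),'q',np.round(s['qpos'],2))
    print('tool shift mm',(R.inv().apply(np.array([x,y,z])-s['position'])*1000).round(1),'turn deg',np.degrees((R.inv()*D).as_rotvec()).round(2))
if __name__=='__main__': delta(*map(float,sys.argv[1:]))
E
python3 go.py .608 -.034 .22
```

```text
t 0.9 pos [0.1724 0.5988 0.2614] F [ 0.7  0.1 -0.4] grip 0.0001 q [-1.54  0.52  0.23  1.59 -0.13  1.05 -1.08]
tool shift mm [308.2 703.5  44.8] turn deg [ 0.35  0.18 -2.51]
```

Call:
arm_command([
  [20, 45, 0, 0, 0, -2.5],
  [20, 45, 0, 0, 0, 0],
  [20, 45, 0, 0, 0, 0],
  [20, 45, 0, 0, 0, 0],
  [20, 45, 0, 0, 0, 0],
  [20, 45, 0, 0, 0, 0],
  [20, 45, 0, 0, 0, 0],
  [20, 45, 0, 0, 0, 0],
])

```text
clock: 1.7
position: [0.4072, 0.2805, 0.2605]
tool_rot: [3.135, 0.006, 0.239]
force: [0.5, 0.8, 0.1]
grip_width: 0.0002
```

```bash
python3 go.py .608 -.034 .22
```

```text
t 1.7 pos [0.4072 0.2805 0.2605] F [0.5 0.8 0.1] grip 0.0002 q [-0.99  0.32  0.33  1.93 -0.12  0.92 -0.36]
tool shift mm [121.  352.8  42.2] turn deg [0.38 0.33 0.27]
```

Call:
arm_command([
  [16, 44, 0, 0, 0, 0],
  [16, 44, 0, 0, 0, 0],
  [16, 44, 0, 0, 0, 0],
  [16, 44, 0, 0, 0, 0],
  [16, 44, 0, 0, 0, 0],
  [16, 44, 0, 0, 0, 0],
  [16, 44, 0, 0, 0, 0],
  [16, 44, 0, 0, 0, 0],
])

```text
clock: 2.5
position: [0.6207, -0.0454, 0.2614]
tool_rot: [3.136, 0.007, 0.24]
force: [0.7, 1.0, 0.3]
grip_width: -0.0001
```

```bash
python3 go.py .608 -.034 .18
```

```text
t 2.5 pos [ 0.6207 -0.0454  0.2614] F [0.7 1.  0.3] grip -0.0001 q [-0.3   0.54  0.41  1.61 -0.23  1.05  0.42]
tool shift mm [ -9.  -14.6  81.4] turn deg [0.31 0.39 0.37]
```

Call:
arm_command([
  [-9, -14, 20, 0, 0, 0],
  [0, 0, 25, 0.3, 0.4, 0.4],
  [0, 0, 25, 0, 0, 0],
  [0, 0, 5, 0, 0, 0],
])

```text
clock: 2.9
position: [0.6106, -0.0435, 0.1837]
tool_rot: [3.138, -0.001, 0.222]
force: [0.5, 0.4, -0.4]
grip_width: 0.0003
```

```bash
cat > look.py <<'E'
import sys
from h import *
from go import delta
name=sys.argv[1]; X=np.array(list(map(float,sys.argv[2:5]))); zt=float(sys.argv[5]); delta(*X)
s=bot.observe(); p=np.array(s['position'])
tiles=[]
for n in('scene','top'):
    f=grab(n); 
    k=7 if n=='scene' else 7
    c=proj(f,[X[0],X[1],zt]).astype(int); w,h=28,42
    b=cv2.resize(f['color'][c[1]-h:c[1]+h,c[0]-w:c[0]+w],None,fx=k,fy=k,interpolation=cv2.INTER_CUBIC)
    for P,col in((p-[0,0,.017],(255,0,0)),([X[0],X[1],zt],(0,255,0))):
        q=(proj(f,P)-(c-[w,h])+.5)*k; cv2.drawMarker(b,tuple(int(t) for t in q),col,0,14,1)
    tiles.append(b)
cv2.imwrite(f'pics/{name}.png',np.hstack(tiles)[:,:,::-1])
E
python3 look.py h1 .608 -.034 .157 .125
```

```text
t 2.9 pos [ 0.6106 -0.0435  0.1837] F [ 0.5  0.4 -0.4] grip 0.0003 q [-0.28  0.6   0.38  1.71 -0.27  0.87  0.43]
tool shift mm [-0.5 -9.9 26.6] turn deg [ 0.23 -0.06 -0.67]
```

View pics/h1.png

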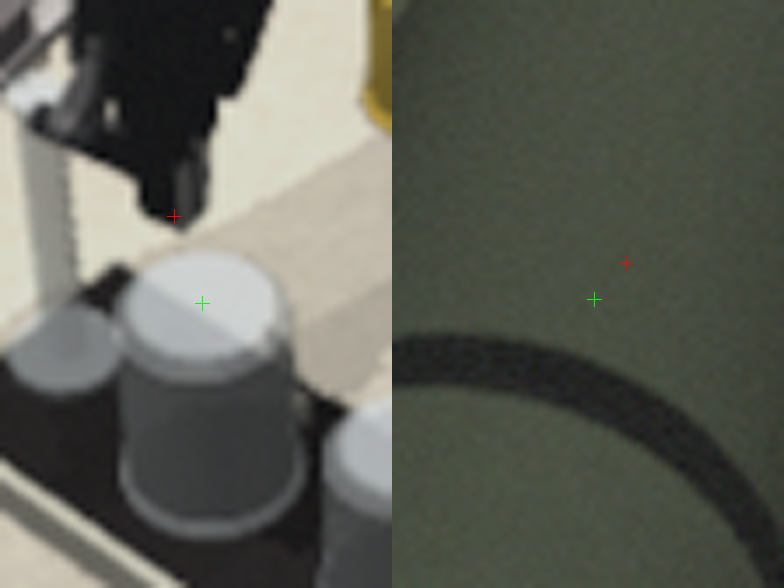

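The scene crop shows the closed tips at (178,225), right on the predicted point 17 mm ahead of the TCP. The base disc centre is at about (203,308), within 2 mm of my target. The tips are clear of the glass, so I descend.

Call:
arm_command([
  [-0.5, -10, 0, 0, 0, -0.6],
  [0, 0, 10, 0, 0, 0],
  [0, 0, 10, 0, 0, 0],
  [0, 0, 3, 0, 0, 0],
  [0, 0, 0, 0, 0, 0],
])

```text
clock: 3.5
position: [0.6103, -0.0322, 0.1643]
tool_rot: [3.136, -0.008, 0.236]
force: [-0.5, 0.0, -0.1]
grip_width: 0.0
```

```bash
python3 go.py .608 -.034 .157
```

```text
t 3.5 pos [ 0.6103 -0.0322  0.1643] F [-0.5  0.  -0.1] grip 0.0 q [-0.29  0.62  0.36  1.74 -0.28  0.82  0.43]
tool shift mm [-2.7  1.2  7.2] turn deg [ 0.29 -0.44  0.09]
```

Call:
arm_command([
  [-2, 1, 4, 0, 0, 0],
  [0, 0, 3, 0.3, -0.4, 0],
  [0, 0, 0, 0, 0, 0],
  [0, 0, 0, 0, 0, 0],
])

```text
clock: 3.9
position: [0.6086, -0.0343, 0.1569]
tool_rot: [-3.141, -0.0, 0.235]
force: [-0.0, 0.3, -0.6]
grip_width: 0.0004
```

```bash
python3 look.py h2 .608 -.034 .157 .125
```

```text
t 3.9 pos [ 0.6086 -0.0343  0.1569] F [-0.   0.3 -0.6] grip 0.0004 q [-0.28  0.63  0.35  1.74 -0.29  0.82  0.44]
tool shift mm [-0.5 -0.4 -0.1] turn deg [-0.02 -0.01  0.06]
```

View pics/h2.png

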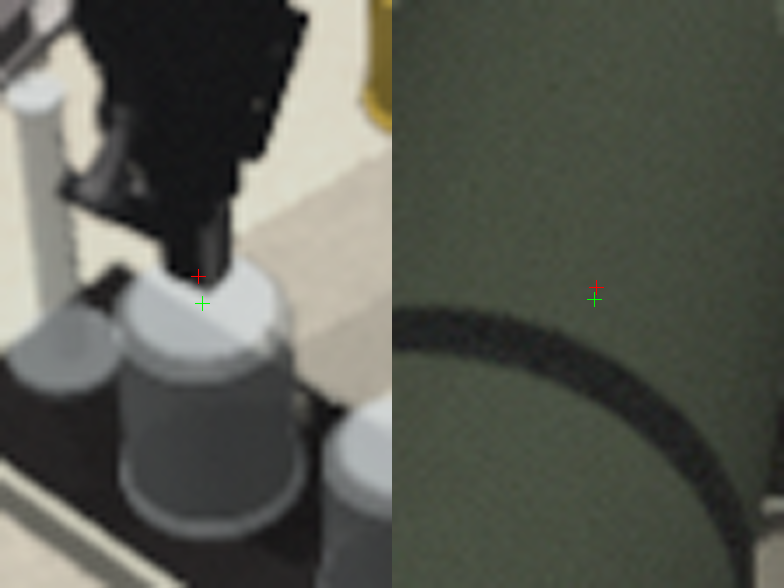

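The tips sit about 15 mm over the disc centre, as they should: tips at (202,277), disc centre (203,308), expected offset 30 px. Now the hold.

Call:
arm_command([
  [0, 0, 0, 0, 0, 0],
  [0, 0, 0, 0, 0, 0],
  [0, 0, 0, 0, 0, 0],
  [0, 0, 0, 0, 0, 0],
  [0, 0, 0, 0, 0, 0],
  [0, 0, 0, 0, 0, 0],
  [0, 0, 0, 0, 0, 0],
  [0, 0, 0, 0, 0, 0],
])

```text
clock: 4.8
position: [0.6088, -0.0341, 0.1574]
tool_rot: [-3.141, -0.001, 0.235]
force: [0.7, 0.3, -0.6]
grip_width: 0.0002
```

Call:
arm_command([
  [0, 0, 0, 0, 0, 0],
  [0, 0, 0, 0, 0, 0],
  [0, 0, 0, 0, 0, 0],
  [0, 0, -15, 0, 0, 0],
  [0, 0, -20, 0, 0, 0],
  [0, 0, -10, 0, 0, 0],
])

```text
clock: 5.4
position: [0.6082, -0.0343, 0.2043]
tool_rot: [-3.141, 0.001, 0.235]
force: [-0.3, 0.7, 0.4]
grip_width: -0.0
```

```bash
python3 go.py .598 .061 .144
```

```text
t 5.4 pos [ 0.6082 -0.0343  0.2043] F [-0.3  0.7  0.4] grip -0.0 q [-0.3   0.58  0.38  1.7  -0.26  0.92  0.42]
tool shift mm [ 12.3 -95.   60.4] turn deg [-0.02  0.06  0.05]
```

Call:
arm_command([
  [4, -32, 0, 0, 0, 0],
  [4, -32, 0, 0, 0, 0],
  [4, -31, 0, 0, 0, 0],
  [0, 0, 20, 0, 0, 0],
  [0, 0, 20, 0, 0, 0],
  [0, 0, 10, 0, 0, 0],
  [0, 0, 0, 0, 0, 0],
])

```text
clock: 6.1
position: [0.5999, 0.0648, 0.1602]
tool_rot: [-3.141, -0.008, 0.234]
force: [-0.4, -0.2, -0.1]
grip_width: 0.0004
```

```bash
python3 go.py .598 .061 .144
```

```text
t 6.1 pos [0.5999 0.0648 0.1602] F [-0.4 -0.2 -0.1] grip 0.0004 q [-0.45  0.62  0.36  1.76 -0.28  0.81  0.28]
tool shift mm [-2.9  3.2 16.2] turn deg [-0.02 -0.46  0.02]
```

Call:
arm_command([
  [-2.5, 3, 5, 0, -0.4, 0],
  [0, 0, 6, 0, 0, 0],
  [0, 0, 5, 0, 0, 0],
  [0, 0, 0, 0, 0, 0],
  [0, 0, 0, 0, 0, 0],
])

```text
clock: 6.6
position: [0.5992, 0.0596, 0.1452]
tool_rot: [3.141, -0.003, 0.232]
force: [-0.0, 1.4, 0.6]
grip_width: 0.0002
```

```bash
python3 look.py h3 .598 .061 .144 .112
```

```text
t 6.6 pos [0.5992 0.0596 0.1452] F [-0.   1.4  0.6] grip 0.0002 q [-0.43  0.64  0.35  1.77 -0.29  0.78  0.29]
tool shift mm [-0.8 -1.6  1.2] turn deg [ 0.01 -0.16 -0.1 ]
```

View pics/h3.png

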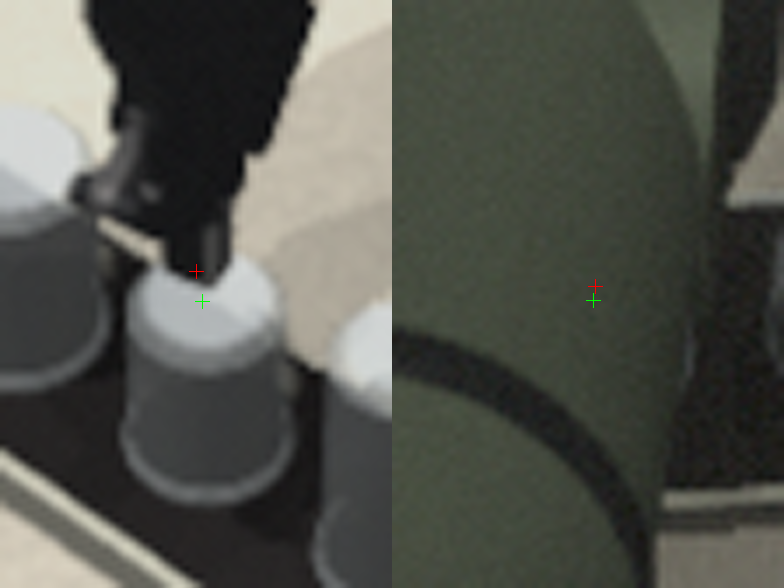

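The tips are at (200,273) and the disc centre at (206,302). I make the 1–2 mm correction, then hold.

Call:
arm_command([
  [-1, -2, 1, 0, 0, 0],
  [0, 0, 0, 0, 0, 0],
  [0, 0, 0, 0, 0, 0],
  [0, 0, 0, 0, 0, 0],
  [0, 0, 0, 0, 0, 0],
  [0, 0, 0, 0, 0, 0],
  [0, 0, 0, 0, 0, 0],
  [0, 0, 0, 0, 0, 0],
])

```text
clock: 7.5
position: [0.5978, 0.0618, 0.1447]
tool_rot: [3.141, -0.004, 0.233]
force: [0.1, 0.3, 0.8]
grip_width: 0.0002
```

Call:
arm_command([
  [0, 0, 0, 0, 0, 0],
  [0, 0, 0, 0, 0, 0],
  [0, 0, 0, 0, 0, 0],
  [0, 0, 0, 0, 0, 0],
  [0, 0, -20, 0, 0, 0],
  [0, 0, -25, 0, 0, 0],
  [0, 0, -25, 0, 0, 0],
])

```text
clock: 8.2
position: [0.5959, 0.0615, 0.2135]
tool_rot: [3.141, 0.003, 0.233]
force: [-0.6, 0.2, 0.2]
grip_width: 0.0001
```

```bash
python3 go.py .585 .149 .182
```

```text
t 8.2 pos [0.5959 0.0615 0.2135] F [-0.6  0.2  0.2] grip 0.0001 q [-0.47  0.55  0.39  1.72 -0.25  0.92  0.25]
tool shift mm [  9.6 -87.6  31.5] turn deg [ 0.01  0.15 -0.08]
```

Call:
arm_command([
  [3, -29, 0, 0, 0, 0],
  [3, -29, 0, 0, 0, 0],
  [3, -27, 0, 0, 0, 0],
  [0, 0, 0, 0, 0, 0],
  [0, 0, 12, 0, 0, 0],
  [0, 0, 10, 0, 0, 0],
  [0, 0, 0, 0, 0, 0],
])

```text
clock: 8.9
position: [0.5864, 0.1473, 0.1936]
tool_rot: [3.141, -0.003, 0.23]
force: [-0.2, 0.2, 0.4]
grip_width: -0.0001
```

```bash
python3 go.py .585 .149 .182
```

```text
t 8.9 pos [0.5864 0.1473 0.1936] F [-0.2  0.2  0.4] grip -0.0001 q [-0.6   0.58  0.37  1.73 -0.26  0.88  0.12]
tool shift mm [-1.  -2.  11.5] turn deg [ 0.03 -0.19 -0.25]
```

Call:
arm_command([
  [-1, -2, 5, 0, 0, 0],
  [0, 0, 5, 0, 0, -0.2],
  [0, 0, 1.5, 0, 0, 0],
  [0, 0, 0, 0, 0, 0],
  [0, 0, 0, 0, 0, 0],
])

```text
clock: 9.4
position: [0.5852, 0.1467, 0.1805]
tool_rot: [3.14, -0.002, 0.23]
force: [-1.2, 0.3, -0.5]
grip_width: 0.0003
```

```bash
python3 look.py h4 .585 .149 .182 .150
```

```text
t 9.4 pos [0.5852 0.1467 0.1805] F [-1.2  0.3 -0.5] grip 0.0003 q [-0.59  0.59  0.37  1.74 -0.27  0.85  0.12]
tool shift mm [ 0.4 -2.2 -1.5] turn deg [ 0.08 -0.13 -0.21]
```

View pics/h4.png

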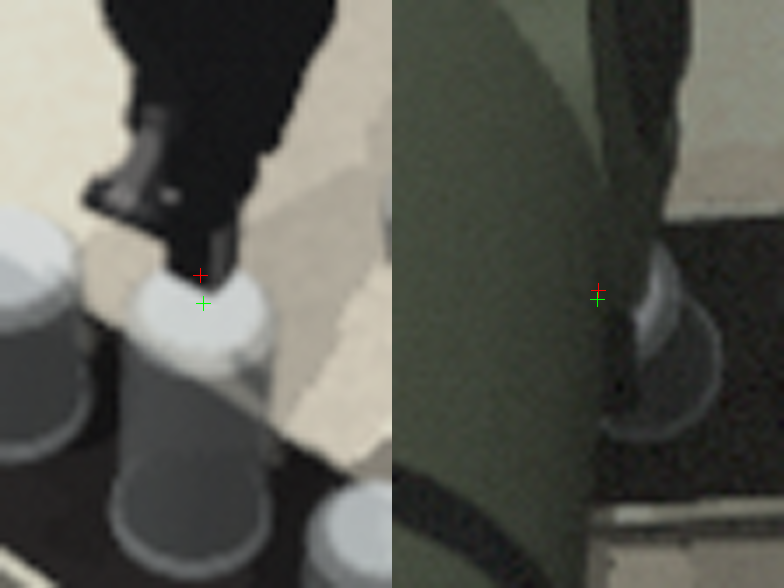

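The tips are at (203,278) over the disc centre (203,305). I raise 1.5 mm, then hold.

Call:
arm_command([
  [0, -1, -2, 0, 0, 0],
  [0, 0, 0, 0, 0, 0],
  [0, 0, 0, 0, 0, 0],
  [0, 0, 0, 0, 0, 0],
  [0, 0, 0, 0, 0, 0],
  [0, 0, 0, 0, 0, 0],
  [0, 0, 0, 0, 0, 0],
  [0, 0, 0, 0, 0, 0],
])

```text
clock: 10.3
position: [0.5851, 0.1481, 0.1833]
tool_rot: [3.14, -0.003, 0.231]
force: [-0.5, 0.7, 0.4]
grip_width: 0.0004
```

Call:
arm_command([
  [0, 0, 0, 0, 0, 0],
  [0, 0, 0, 0, 0, 0],
  [0, 0, 0, 0, 0, 0],
  [0, 0, 0, 0, 0, 0],
  [0, 0, -15, 0, 0, 0],
  [0, 0, -15, 0, 0, 0],
])

```text
clock: 10.9
position: [0.5842, 0.1478, 0.2135]
tool_rot: [3.14, -0.0, 0.231]
force: [0.4, -0.3, 0.8]
grip_width: 0.0004
```

```bash
python3 go.py .583 .2315 .130
```

```text
t 10.9 pos [0.5842 0.1478 0.2135] F [ 0.4 -0.3  0.8] grip 0.0004 q [-0.61  0.55  0.39  1.71 -0.25  0.92  0.1 ]
tool shift mm [ 17.9 -81.9  83.4] turn deg [ 0.1  -0.01 -0.2 ]
```

Call:
arm_command([
  [6, -27, 0, 0, 0, 0],
  [6, -27, 0, 0, 0, 0],
  [5, -26, 0, 0, 0, -0.2],
  [0, 0, 0, 0, 0, 0],
  [0, 0, 25, 0, 0, 0],
  [0, 0, 25, 0, 0, 0],
  [0, 0, 15, 0, 0, 0],
  [0, 0, 0, 0, 0, 0],
])

```text
clock: 11.7
position: [0.5864, 0.232, 0.1582]
tool_rot: [-3.142, -0.011, 0.232]
force: [0.7, 0.5, -0.3]
grip_width: -0.0002
```

```bash
python3 go.py .583 .2315 .130
```

```text
t 11.7 pos [0.5864 0.232  0.1582] F [ 0.7  0.5 -0.3] grip -0.0002 q [-0.7   0.66  0.35  1.69 -0.28  0.84  0.  ]
tool shift mm [-3.7 -0.3 28.1] turn deg [ 0.   -0.65 -0.1 ]
```

Call:
arm_command([
  [-3, 0, 10, 0, -0.4, 0],
  [0, 0, 10, 0, 0, 0],
  [0, 0, 6, 0, 0, 0],
  [0, 0, 2, 0, 0, 0],
  [0, 0, 0, 0, 0, 0],
])

```text
clock: 12.2
position: [0.5847, 0.2308, 0.1307]
tool_rot: [-3.141, -0.006, 0.231]
force: [-0.5, -0.3, -0.7]
grip_width: 0.0001
```

```bash
python3 look.py h5 .583 .2315 .130 .098
```

```text
t 12.2 pos [0.5847 0.2308 0.1307] F [-0.5 -0.3 -0.7] grip 0.0001 q [-0.69  0.69  0.34  1.7  -0.3   0.79  0.01]
tool shift mm [-1.5 -1.1  0.6] turn deg [-0.02 -0.36 -0.16]
```

View pics/h5.png

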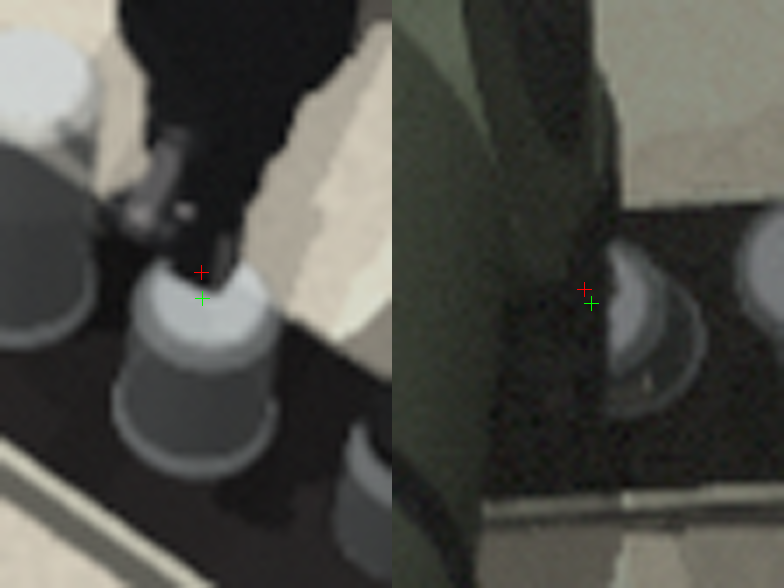

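The tips are at (205,277) over the disc centre (205,304), and the top view also agrees, with the disc centre near (592,304). A small trim, then hold.

Call:
arm_command([
  [-1, -1, -0.5, 0, 0, 0],
  [0, 0, 0, 0, 0, 0],
  [0, 0, 0, 0, 0, 0],
  [0, 0, 0, 0, 0, 0],
  [0, 0, 0, 0, 0, 0],
  [0, 0, 0, 0, 0, 0],
  [0, 0, 0, 0, 0, 0],
  [0, 0, 0, 0, 0, 0],
])

```text
clock: 13.1
position: [0.5839, 0.232, 0.1326]
tool_rot: [-3.141, -0.008, 0.231]
force: [0.1, 0.2, -0.0]
grip_width: 0.0001
```

Call:
arm_command([
  [0, 0, 0, 0, 0, 0],
  [0, 0, 0, 0, 0, 0],
  [0, 0, 0, 0, 0, 0],
  [0, 0, 0, 0, 0, 0],
  [0, 0, -25, 0, 0, 0],
  [0, 0, -40, 0, 0, 0],
  [0, 0, -40, 0, 0, 0],
  [0, 0, -20, 0, 0, 0],
])

```text
clock: 13.9
position: [0.5814, 0.2309, 0.2584]
tool_rot: [3.14, -0.002, 0.231]
force: [-0.6, 0.4, 0.4]
grip_width: 0.0002
```

```bash
python3 go.py .46 -.327 .25
```

```text
t 13.9 pos [0.5814 0.2309 0.2584] F [-0.6  0.4  0.4] grip 0.0002 q [-0.74  0.54  0.4   1.6  -0.23  1.04 -0.04]
tool shift mm [-246.   515.2    8.5] turn deg [ 0.07 -0.1  -0.17]
```

Call:
arm_command([
  [-20, 43, 0, 0, 0, 0],
  [-20, 43, 0, 0, 0, 0],
  [-20, 43, 0, 0, 0, 0],
  [-20, 43, 0, 0, 0, 0],
  [-20, 43, 0, 0, 0, 0],
  [-20, 43, 0, 0, 0, 0],
  [-20, 43, 0, 0, 0, 0],
  [-20, 43, 0, 0, 0, 0],
])

```text
clock: 14.7
position: [0.5046, -0.1462, 0.2609]
tool_rot: [-3.14, -0.011, 0.243]
force: [0.9, -0.5, -0.6]
grip_width: 0.0003
```

```bash
python3 go.py .456 -.324 .25
```

```text
t 14.7 pos [ 0.5046 -0.1462  0.2609] F [ 0.9 -0.5 -0.6] grip 0.0003 q [-0.19  0.38  0.48  1.87 -0.22  0.93  0.63]
tool shift mm [-90.1 160.9   9.6] turn deg [-0.11 -0.64  0.51]
```

Call:
arm_command([
  [-21, 38, 0, 0, -0.6, 0.5],
  [-22, 40, 0, 0, 0, 0],
  [-22, 40, 0, 0, 0, 0],
  [-22, 40, 0, 0, 0, 0],
  [0, 0, 35, 0, 0, 0],
  [0, 0, 35, 0, 0, 0],
  [0, 0, 35, 0, 0, 0],
])

```text
clock: 15.4
position: [0.4527, -0.3369, 0.1579]
tool_rot: [3.134, -0.008, 0.224]
force: [1.4, -0.5, 0.1]
grip_width: -0.0003
```

```bash
python3 go.py .456 -.324 .08
```

```text
t 15.4 pos [ 0.4527 -0.3369  0.1579] F [ 1.4 -0.5  0.1] grip -0.0003 q [ 0.23  0.58  0.44  1.87 -0.35  0.76  1.08]
tool shift mm [  5.4 -12.5  77.8] turn deg [ 0.42 -0.46 -0.59]
```

Call:
arm_command([
  [5, -12, 0, 0.4, -0.4, -0.6],
  [0, 0, 25, 0, 0, 0],
  [0, 0, 25, 0, 0, 0],
  [0, 0, 20, 0, 0, 0],
  [0, 0, 0, 0, 0, 0],
])

```text
clock: 15.9
position: [0.4559, -0.3205, 0.0865]
tool_rot: [-3.138, 0.001, 0.237]
force: [-0.2, -1.4, 0.5]
grip_width: -0.0001
```

```bash
python3 look.py m1 .456 -.324 .035 .010
```

```text
t 15.9 pos [ 0.4559 -0.3205  0.0865] F [-0.2 -1.4  0.5] grip -0.0001 q [ 0.25  0.68  0.37  1.91 -0.4   0.62  1.11]
tool shift mm [-0.7  3.6 51.5] turn deg [-0.18  0.06  0.2 ]
```

View pics/m1.png

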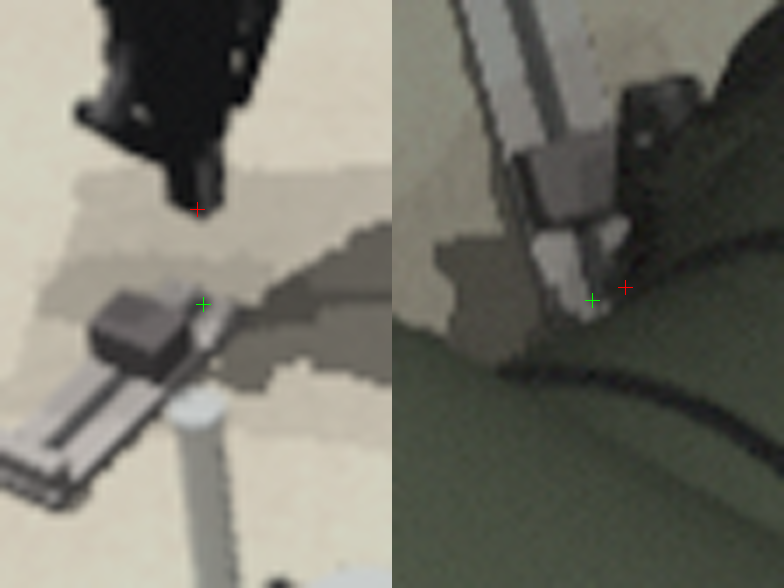

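The rail's near end lies under the target: marker at about (140,335) in the scene tile, rail groove near (607,300) in the top tile against target (592,300), so I go about 4 mm towards -y. The tips are behind the marker's near face. Descend in two steps.

Call:
arm_command([
  [-1, 5, 10, 0, 0, 0],
  [0, 0, 15, 0, 0, 0],
  [0, 0, 12, 0, 0, 0],
  [0, 0, 0, 0, 0, 0],
])

```text
clock: 16.4
position: [0.459, -0.3275, 0.0521]
tool_rot: [3.139, -0.005, 0.238]
force: [-1.1, 0.1, 0.3]
grip_width: 0.0002
```

```bash
python3 go.py .456 -.325 .038
```

```text
t 16.4 pos [ 0.459  -0.3275  0.0521] F [-1.1  0.1  0.3] grip 0.0002 q [ 0.28  0.74  0.33  1.91 -0.43  0.56  1.14]
tool shift mm [-2.4 -3.2 14.1] turn deg [ 0.12 -0.28  0.23]
```

Call:
arm_command([
  [-2, -2, 5, 0, 0, 0],
  [0, 0, 6, 0, 0, 0],
  [0, 0, 3, 0, 0, 0],
  [0, 0, 0, 0, 0, 0],
  [0, 0, 0, 0, 0, 0],
])

```text
clock: 16.9
position: [0.4561, -0.326, 0.0368]
tool_rot: [3.14, -0.004, 0.238]
force: [-0.4, -0.4, 0.1]
grip_width: 0.0001
```

```bash
python3 go.py .52 -.310 .038
```

```text
t 16.9 pos [ 0.4561 -0.326   0.0368] F [-0.4 -0.4  0.1] grip 0.0001 q [ 0.3   0.76  0.31  1.92 -0.44  0.52  1.15]
tool shift mm [65.8 -0.5 -0.9] turn deg [ 0.1  -0.25  0.2 ]
```

Call:
arm_command([
  [7, 0, 0, 0, 0, 0],
  [7, 0, 0, 0, 0, 0],
  [7, 0, 0, 0, 0, 0],
  [7, 0, 0, 0, 0, 0],
  [7, 0, 0, 0, 0, 0],
  [7, 0, 0, 0, 0, 0],
])

```text
clock: 17.5
position: [0.4998, -0.3152, 0.0374]
tool_rot: [3.14, -0.004, 0.237]
force: [-2.5, -0.0, -0.1]
grip_width: 0.0001
```

```bash
python3 go.py .52 -.310 .038
```

```text
t 17.5 pos [ 0.4998 -0.3152  0.0374] F [-2.5 -0.  -0.1] grip 0.0001 q [ 0.24  0.8   0.33  1.84 -0.44  0.58  1.09]
tool shift mm [20.8 -0.4 -0.5] turn deg [ 0.08 -0.21  0.19]
```

Contact made: about 2.5 N against the push, marker sliding.

Call:
arm_command([
  [6, 0, 0, 0, 0, 0],
  [6, 0, 0, 0, 0, 0],
  [5, 0, 0, 0, 0, 0],
  [4, 0, 0, 0, 0, 0],
])

```text
clock: 17.9
position: [0.5225, -0.3093, 0.0374]
tool_rot: [3.141, -0.003, 0.238]
force: [-2.7, 1.7, 1.3]
grip_width: 0.0001
```

Call:
arm_command([
  [3, 0, 0, 0, 0, 0],
  [3, 0, 0, 0, 0, 0],
])

```text
clock: 18.1
position: [0.5288, -0.3076, 0.0373]
tool_rot: [3.141, -0.003, 0.238]
force: [-2.0, 1.4, 0.7]
grip_width: -0.0003
```

Call:
arm_command([
  [2, 0, 0, 0, 0, 0],
  [2, 0, 0, 0, 0, 0],
])

```text
clock: 18.3
position: [0.5328, -0.3065, 0.0373]
tool_rot: [3.141, -0.003, 0.238]
force: [-10.2, -1.0, 3.2]
grip_width: -0.0003
```

Call:
arm_command([
  [2, 0, 0, 0, 0, 0],
  [2, 0, 0, 0, 0, 0],
])

```text
clock: 18.5
position: [0.533, -0.3067, 0.0371]
tool_rot: [-3.14, 0.003, 0.236]
force: [-15.6, -0.3, 10.0]
grip_width: -0.0001
```

Stalled at x = 0.533 with 15 N: against the stop. Draw back, then rise.

Call:
arm_command([
  [-5, 0, 0, 0, 0, 0],
  [-15, 0, 0, 0, 0, 0],
  [-20, 0, 0, 0, 0, 0],
  [-20, 0, 0, 0, 0, 0],
  [0, 0, -30, 0, 0, 0],
  [0, 0, -40, 0, 0, 0],
  [0, 0, -40, 0, 0, 0],
  [-20, 0, -40, 0, 0, 0],
])

```text
clock: 19.3
position: [0.4479, -0.3264, 0.1876]
tool_rot: [-3.138, 0.006, 0.235]
force: [0.7, -0.3, 0.5]
grip_width: -0.0003
```

Call:
arm_command([
  [-10, 20, -30, 0, 0, 0],
  [0, 40, -10, 0, 0, 0],
  [0, 40, 0, 0, 0, 0],
  [0, 30, 0, 0, 0, 0],
  [0, 0, 0, 0, 0, 0],
  [0, 0, 0, 0, 0, 0],
])

```text
clock: 19.9
position: [0.4639, -0.4632, 0.2366]
tool_rot: [3.137, -0.005, 0.232]
force: [-0.3, 0.5, 0.1]
grip_width: -0.0002
```

Run:
```python
from h import *
import pickle
s=bot.observe(); print(s['clock'],s['position'],s['force'])
P={n:pickle.load(open(n+'.pkl','rb')) for n in('scene','top')}
T={n:grab(n) for n in('scene','top')}
for n,(x0,x1,y0,y1) in dict(top=(160,372,150,215),scene=(262,440,190,330)).items():
    d=cv2.absdiff(P[n]['color'],T[n]['color']).max(2)[y0:y1,x0:x1]; print(n,'diff>40 px',(d>40).sum())
a=cv2.resize(T['scene']['color'][150:335,235:475],(560,432)); b=cv2.resize(T['top']['color'][180:255,395:440],(240,400))
im=np.zeros((432,800,3),np.uint8); im[:,:560]=a; im[:400,560:]=b; cv2.imwrite('pics/end.png',im[:,:,::-1])
```

```text
19.9 [ 0.46388353 -0.46322442  0.23655681] [-0.33082418  0.48156188  0.08681751]
top diff>40 px 0
scene diff>40 px 8
```

View pics/end.png

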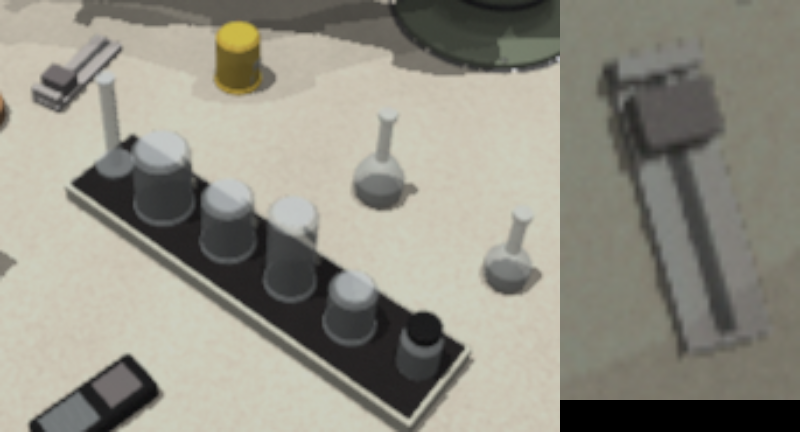

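The marker lies against the stop at (675,110) in the top tile, all the glassware is unmoved, and the arm is clear.

```bash
python3 -c "
from workcell import bot
bot.job_done()"
```

```text
the job is handed in; nothing more can be done
```

The job is done and handed in at about 20 s on the robot's clock, of the 61 s allowed.

- **Count:** Starting next to the measuring cylinder, I held the closed fingertips over the wide, medium, tall and low beakers in that order. Each hold lasted over a second, about 15 mm above the middle of the base. By the camera crops, the tips were within about 2–3 mm of the intended point each time. The wrist force stayed at noise level, about 1.5 N or less.
- **Marker:** I pushed the row marker along its rail until it stalled, with about 15 N along the rail and 10 N vertical at the stop. Then I drew back and lifted clear.
- **Last checks:** The final pictures show the marker against the far stop and the arm touching nothing. Comparing the shelf before and after, 0 pixels changed in the top view. Eight changed in the scene view; I did not trace these, but the glassware looks unmoved.
- **Disagreement:** The two cameras differed by about 3–4 mm in y, so I aimed between them.

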